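# Put the daubers away in the push-latch chest

## Robot

A 6-joint arm with a two-finger parallel gripper is mounted at the origin on the work surface. World frame = base frame: x ahead of the robot, y to its left, z up, the work surface at z = 0. Lengths are in m, angles in degrees, forces in N, time in s.
With the tool pointing down it reaches from about 0.4 to 0.825 m from the base axis. Payload 7 kg.
Tool frame: the origin (TCP) lies midway between the tips of the shut fingers; the grasp point (between the pads) lies 19 mm behind it; z points along the fingers, x is the direction in which the jaws open and shut, and the axes are right-handed (so a half turn about z gives the same grasp; the last joint's range is limited). The gripper opens to 88 mm and grips with 3 to 60 N. Pads are 19 mm wide; open, the fingers measure 130 mm over their backs; the gripper's body (78 mm by 193 mm) begins 47 mm behind the grasp point.
Start: joints at [16.507, 20.546, 0.682, 0, -70.136, -16.507], TCP at [0.675, -0, 0.227] pointing down, gripper open.
Joint ranges: [-176.03, 176.03], [-82.01, 121.73], [-58.28, 71.71], [-173.87, 95.51], [-174.79, -0.11], [-173.66, 173.66]. Speed limits (degrees/s): [136.94, 136.94, 172.46, 180, 180, 180].

## Interface

Orientations are given as [roll, pitch, yaw] about the fixed x, y, z axes, in that order (R = Rz(yaw) Ry(pitch) Rx(roll)).
In Python, from plant import * gives the robot as it stands. The module is installed in compiled form; this text tells all that it offers.
- The arm moves only by the shell command python3 -m pendant 'ROWS' [OPENING]. ROWS is JSON, a list that holds one entry, the list of rows, each a list of 6 numbers: the shift along the world's x, y, z in mm, then the turn, a rotation vector about the world's x, y, z in degrees. A call has 1 to 10 rows; each row is the pose to reach, as a shift and turn from the pose commanded when the call began; what a row does not reach only later rows make up. A row lasts 1/8 s, in which the tool goes at most 62.5 mm and 10.7 degrees, less where a joint would pass 70% of its speed; a pose out of reach is approached as far as the arm can. A call with a gripper value outside its range is refused whole. OPENING is the closure, from -1 (fully open) to 1 (shut), set as the call begins (- or left out, the last holds). The fingers move at their own pace and stop on an object; the grip force is fixed at half the most. Time passes only in rows, so rows that repeat a pose let the fingers close. It gives the time, the measured TCP pose, the force and the opening at its end, in the units of the state.
- get_obs(): the state, without advancing time (a new reading comes with each control period).
- snapshot(name): name is "scene" or "side" or "wrist"; returns a dict with "pixels" (384x512x3 uint8, red, green, blue), "depth" (384x512 float32, m along the optical axis (not along the pixel's ray), 0 where there is no reading), "fx", "fy", "cx", "cy" (pixels), "dist" ([k1, k2, p1, p2, k3] as OpenCV has them; the pictures are not rectified), "pose" (4x4, takes a point from camera to world coordinates); the wrist camera has in their place "tool_from_camera" (4x4, takes a point from camera to tool coordinates, whose origin is the TCP and whose axes are the tool frame's). Camera axes: x right, y down, z forward; pixel columns grow to the right and rows downward; lengths in m; the calibration is good to about 2 mm. A picture is of the moment at which its call begins: read the wrist's pose just before it.
- close_job(): hands the job in, once; it reports no verdict.
The state is a dict: "clock": time; "joint_pos": joint angles; "qvel": joint speeds; "tau": joint torques, N m; "tool_pos": TCP position; "orientation": TCP orientation; "force": force on the tool from outside, world axes, zero at the start; "moment": the same for the moment, N m; "opening": finger opening in m.
Only numpy, scipy, OpenCV 4.12 (cv2) and the standard library are available. Lean on these libraries where they do the work, as an engineer would, in place of code of your own. Each camera call takes 0.05 s, during which the arm holds its last target. There are 200 camera calls.

## Task

Clear up after bingo: press the lid of the dauber chest so that it springs open, take out every dried-out dauber that has lost its cap and drop it in the waste tub, and stand every capped dauber left on the table fully down and upright in a free hole of the chest's rack. Then swing the lid down and press it until it latches and stays shut by itself. A capped dauber already in the rack stays in it, the tub stays upright, and the other things on the table are to be left where they are.

Things in the scene. Friction and masses are not known exactly. Their poses are not given: they have to be found in the camera images.
- chest: Dauber chest fixed on the table, 206 mm deep (x), 380 wide (y), grey with dark wooden end cheeks 14 mm thick, 166 tall. Front (-x) wall 24 mm thick, 125 tall, with a black latch housing near its left (+y) end, centred 130 mm from the middle, 64 wide, 24 deep, top 185 mm above the table; rear wall 138 tall. Inside, a rack with five holes in a row. Origin: centre of its underside; x points away from the robot, to the hinge; y left along the row.
- hole0 (a point): Centre of the mouth of rack hole 0 (hole0 is at the +y end, hole4 at the -y end, 68 mm apart). Hole 51 mm across with a 3 mm chamfer, 43 mm deep; its mouth is 55 mm and its floor 12 mm above the table, 71 mm behind the inside of the front wall and 95 mm before the lid's hinge axis.
- hole1 (a point): Centre of the mouth of rack hole 1 (hole0 is at the +y end, hole4 at the -y end, 68 mm apart). Hole 51 mm across with a 3 mm chamfer, 43 mm deep; its mouth is 55 mm and its floor 12 mm above the table, 71 mm behind the inside of the front wall and 95 mm before the lid's hinge axis.
- hole2 (a point): Centre of the mouth of rack hole 2 (hole0 is at the +y end, hole4 at the -y end, 68 mm apart). Hole 51 mm across with a 3 mm chamfer, 43 mm deep; its mouth is 55 mm and its floor 12 mm above the table, 71 mm behind the inside of the front wall and 95 mm before the lid's hinge axis.
- hole3 (a point): Centre of the mouth of rack hole 3 (hole0 is at the +y end, hole4 at the -y end, 68 mm apart). Hole 51 mm across with a 3 mm chamfer, 43 mm deep; its mouth is 55 mm and its floor 12 mm above the table, 71 mm behind the inside of the front wall and 95 mm before the lid's hinge axis.
- hole4 (a point): Centre of the mouth of rack hole 4 (hole0 is at the +y end, hole4 at the -y end, 68 mm apart). Hole 51 mm across with a 3 mm chamfer, 43 mm deep; its mouth is 55 mm and its floor 12 mm above the table, 71 mm behind the inside of the front wall and 95 mm before the lid's hinge axis.
- lid (a joint): Lid angle (rad): 0 latched shut, 1.5 fully open, -0.06 pressed to the stop. Push-push latch: press the shut lid to the stop (8 mm at the pad, 4 N) and let go: a damped spring swings it fully open in 2 to 3 s, and it stays so. Swung down again (3 N at the edge), pressed to the same stop and let go, it is latched at 0; merely lowered, it springs open.
- lid_press (a point): Round black rubber pad, 34 mm across, on top of the lid, 130 mm from the hinge axis, in the middle of its width: the place to press. 154 mm above the table when shut; moves with the lid. The lid is a light grey plate 346 mm wide, 12 thick, free edge 163 mm from the hinge axis; a steel roller pin for the latch sticks out 19 mm from that edge, 130 mm left (+y) of the middle.
- lid_hinge (a point): Point on the lid's hinge axis in the middle of the chest's width, 146 mm above the table (fixed). The lid's mid-plane passes through the axis; its top (outer) face is 6 mm from that plane. The axis runs along the chest's y.
- dauber1: Capped dauber (bingo ink marker): white bottle 46 mm across and 66 mm tall with a paper label, a short cone shoulder, then a ribbed black cap 34 mm across from 75 to 115 mm above the base; weighs about 90 g, mostly ink low down. Origin: centre of its base; z along the bottle towards the cap. Starts standing upright on the table; may be absent.
- dauber2: Capped dauber (bingo ink marker): white bottle 46 mm across and 66 mm tall with a paper label, a short cone shoulder, then a ribbed black cap 34 mm across from 75 to 115 mm above the base; weighs about 90 g, mostly ink low down. Origin: centre of its base; z along the bottle towards the cap. Starts standing upright on the table; may be absent.
- dauber3: Capped dauber (bingo ink marker): white bottle 46 mm across and 66 mm tall with a paper label, a short cone shoulder, then a ribbed black cap 34 mm across from 75 to 115 mm above the base; weighs about 90 g, mostly ink low down. Origin: centre of its base; z along the bottle towards the cap. Starts standing upright on the table; may be absent.
- dauber4: Capped dauber (bingo ink marker): white bottle 46 mm across and 66 mm tall with a paper label, a short cone shoulder, then a ribbed black cap 34 mm across from 75 to 115 mm above the base; weighs about 90 g, mostly ink low down. Origin: centre of its base; z along the bottle towards the cap. Starts standing upright on the table; may be absent.
- dry_dauber1: Dried-out dauber that has lost its cap, standing in one of the rack holes at the start: the same white bottle 46 mm across, but with a bare white neck 30 mm across from 74 to 92 mm above the base and a grey felt nib 22 mm across above it, 105 mm tall in all; about 50 g. Origin: centre of its base; z along the bottle towards the nib. May be absent.
- dry_dauber2: Dried-out dauber that has lost its cap, standing in one of the rack holes at the start: the same white bottle 46 mm across, but with a bare white neck 30 mm across from 74 to 92 mm above the base and a grey felt nib 22 mm across above it, 105 mm tall in all; about 50 g. Origin: centre of its base; z along the bottle towards the nib. May be absent.
- dry_dauber1_mid (a point): Middle of that dried-out dauber, on its axis, 50 mm from its base.
- dry_dauber2_mid (a point): Middle of that dried-out dauber, on its axis, 50 mm from its base.
- stored: Capped dauber of the same make already standing in the rack at the start (same size and origin as the others); it stays in the rack.
- waste_tub: Waste tub: round open grey plastic tub standing loose on the table, 140 mm tall, mouth 160 mm across outside, narrower at the foot, wall 4 mm. Origin: centre of its underside, z up.
- calculator: Pocket calculator lying on the table, 80 x 135 x 16 mm; leave it. Origin: centre of its underside.
- tape_roll: Roll of tape lying flat, 56 mm across, 24 mm tall; leave it. Origin: centre of its underside.
- mug: White mug, 82 mm across, 95 mm tall; leave it. Origin: centre of its underside.
- chip_bowl: Wooden bowl, 130 mm across, 50 mm tall; leave it. Origin: centre of its underside.
- glasses_case: Grey spectacles case, 62 x 155 x 40 mm; leave it. Origin: centre of its underside.
Not all that is in view belongs to the job. What is shaped like the dauber1 but green is not meant. Leave any purple look-alike of the dauber3 alone.

How it is judged (in metres and radians):
On the way, in this order (a step that is already met when the one before it is completed fails the run):
1. the lid of the chest, pressed and let go, has sprung open (value of joint lid above 1.1 rad), for 0.2 s.
2. with the lid open, every dried-out dauber is in the waste tub and every capped dauber stands in a rack hole (value of joint lid above 0.8 rad and x of dauber1 in the frame of chest between -0.012 and 0.002 m and z of each of dauber1, dauber2, dauber3, dauber4, stored in the frame of chest below 0.018 m and y of dauber1 in the frame of chest between -0.15 and 0.15 m and angle between each of dauber1, dauber2, dauber3, dauber4, stored's own z axis and vertical below 0.15 rad and x of dauber2 in the frame of chest between -0.012 and 0.002 m and y of dauber2 in the frame of chest between -0.15 and 0.15 m and x of dauber3 in the frame of chest between -0.012 and 0.002 m and y of dauber3 in the frame of chest between -0.15 and 0.15 m and x of dauber4 in the frame of chest between -0.012 and 0.002 m and y of dauber4 in the frame of chest between -0.15 and 0.15 m and x of stored in the frame of chest between -0.012 and 0.002 m and y of stored in the frame of chest between -0.15 and 0.15 m and horizontal distance between each of dry_dauber1_mid, dry_dauber2_mid and waste_tub below 0.075 m and z of dry_dauber1_mid in the frame of waste_tub between 0 and 0.13 m and z of dry_dauber2_mid in the frame of waste_tub between 0 and 0.13 m), for 0.2 s.
3. the lid is shut and latched again (value of joint lid between -0.02 and 0.03 rad), for 0.5 s.
At the end, for the whole second after the job is handed in: Every capped dauber stands in a rack hole (base within 6 mm of the hole's floor, tilt under 0.15 rad); the middle of each dry dauber is inside the upright tub (within 75 mm of its axis, below 130 mm); the lid is latched (-0.02 to 0.03 rad) and all is at rest (all of step 3 and x of dauber1 in the frame of chest between -0.012 and 0.002 m and z of each of dauber1, dauber2, dauber3, dauber4, stored in the frame of chest below 0.018 m and y of dauber1 in the frame of chest between -0.15 and 0.15 m and angle between each of dauber1, dauber2, dauber3, dauber4, stored's own z axis and vertical below 0.15 rad and x of dauber2 in the frame of chest between -0.012 and 0.002 m and y of dauber2 in the frame of chest between -0.15 and 0.15 m and x of dauber3 in the frame of chest between -0.012 and 0.002 m and y of dauber3 in the frame of chest between -0.15 and 0.15 m and x of dauber4 in the frame of chest between -0.012 and 0.002 m and y of dauber4 in the frame of chest between -0.15 and 0.15 m and x of stored in the frame of chest between -0.012 and 0.002 m and y of stored in the frame of chest between -0.15 and 0.15 m and horizontal distance between each of dry_dauber1_mid, dry_dauber2_mid and waste_tub below 0.075 m and z of dry_dauber1_mid in the frame of waste_tub between 0 and 0.13 m and z of dry_dauber2_mid in the frame of waste_tub between 0 and 0.13 m and velocity of joint lid below 0.05 rad/s and angle between waste_tub's own z axis and vertical below 0.2 rad and linear speed of each of dry_dauber1, dry_dauber2 below 0.03 m/s); the robot touches nothing.
It fails at once if the calculator, tape, mug, bowl or glasses case is pushed more than 40 mm from its place (distance of any of calculator, tape_roll, mug, chip_bowl, glasses_case from where it was at the start of the episode above 0.04 m).
It fails at once if the waste tub is tipped over (angle between waste_tub's own z axis and vertical above 0.7 rad).
Of dry_dauber1, dry_dauber2 only 1 to 2 are there at a start; the rules pass over those that are not, and their reading is None.
Of dauber1, dauber2, dauber3, dauber4 only 3 to 4 are there at a start; the rules pass over those that are not, and their reading is None.
At some moment in a run one of dauber1, dauber2, dauber3, dauber4 may be knocked a few centimetres aside while the robot is not near it.
It also fails if it takes over 210 s, if anything falls off the work surface, if the arm or the gripper's body presses on something with over 40 N, if the wrist force passes 120 N, or if a joint passes its speed limit or range.

## Working session

There is one attempt and no reset: what is moved stays moved. The work goes in short steps, Python scripts to look and compute and a shell command to move; the robot and the scene stay as the last step left them, time stands still between calls to the robot, and variables do not carry over. Pictures are saved under pics/ and viewed, about 12 in all and at most 16, crops included, and the job is handed in when it is done.

```bash
mkdir -p pics; cat > h.py <<'E'
from plant import *
import numpy as np, cv2
from scipy.spatial.transform import Rotation as R
def snap(name):
    o=get_obs(); s=snapshot(name)
    if name=="wrist":
        T=np.eye(4);T[:3,:3]=R.from_euler('xyz',o['orientation'],degrees=True).as_matrix();T[:3,3]=o['tool_pos']
        s['pose']=T@np.array(s['tool_from_camera'])
    s['K']=np.array([[s['fx'],0,s['cx']],[0,s['fy'],s['cy']],[0,0,1]]);s['pose']=np.array(s['pose']);s['d']=np.array(s['dist'],float)
    return s
def rays(s,uv):
    p=cv2.undistortPoints(np.array(uv,float).reshape(-1,1,2),s['K'],s['d']).reshape(-1,2)
    return np.c_[p,np.ones(len(p))]@s['pose'][:3,:3].T
def onplane(s,uv,z):
    r=rays(s,uv);c=s['pose'][:3,3]
    return c+r*((z-c[2])/r[:,2])[:,None]
def cloud(s):
    h,w=s['depth'].shape;u,v=np.meshgrid(np.arange(w),np.arange(h))
    r=rays(s,np.c_[u.ravel(),v.ravel()])
    P=s['pose'][:3,3]+r*s['depth'].reshape(-1,1)
    return P.reshape(h,w,3)
def save(s,fn,crop=None,k=1):
    im=s['pixels'][:,:,::-1]
    if crop: im=im[crop[1]:crop[3],crop[0]:crop[2]]
    cv2.imwrite('pics/'+fn,cv2.resize(im,None,fx=k,fy=k))
E
python3 - <<'E'
from h import *
o=get_obs();print(o)
a=snap('scene');b=snap('side')
for n,s in(('scene',a),('side',b)):
    save(s,n+'0.png',k=1.5);np.save(n+'.npy',s,allow_pickle=True);print(n,s['pose'].round(3).tolist(),s['fx'])
E
```

```text
{'clock': 0.0, 'joint_pos': array([ 1.65061795e+01,  2.05921502e+01,  6.32908257e-01, -1.82611764e-02,
       -7.01370996e+01, -1.65071443e+01]), 'qvel': array([-0.01970133, -0.04999547,  0.01578495, -0.06341073,  0.04474191,
        0.07751951]), 'tau': array([-8.00930356e-04, -5.82726967e+01,  2.93058443e+01,  6.99745238e+00,
        6.93249181e-03, -2.06530804e-04]), 'tool_pos': array([ 6.74499600e-01, -5.07764799e-05,  2.25613905e-01]), 'orientation': array([-1.79989083e+02, -9.72486505e-02,  1.79992807e+02]), 'force': array([-0.17062915,  0.14156069,  0.22379986]), 'moment': array([-0.00472032,  0.00110152,  0.0161136 ]), 'opening': 0.08783595301309932}
scene [[-0.837, 0.436, -0.331, 0.787], [0.547, 0.651, -0.526, 0.48], [-0.014, -0.621, -0.783, 0.8], [0.0, 0.0, 0.0, 1.0]] 350.79179979367865
side [[0.707, -0.378, 0.597, -0.203], [-0.707, -0.357, 0.611, -0.674], [-0.018, -0.854, -0.52, 0.72], [0.0, 0.0, 0.0, 1.0]] 421.6686702959179
```

View pics/scene0.png

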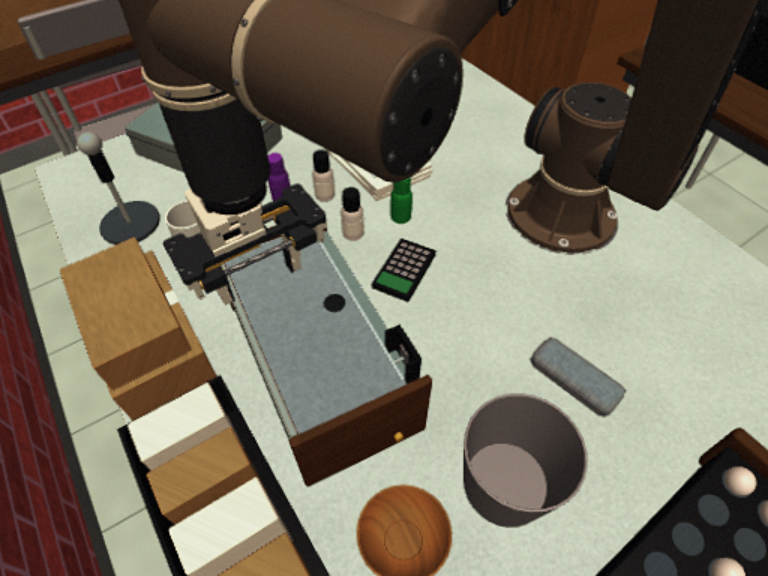

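View pics/side0.png

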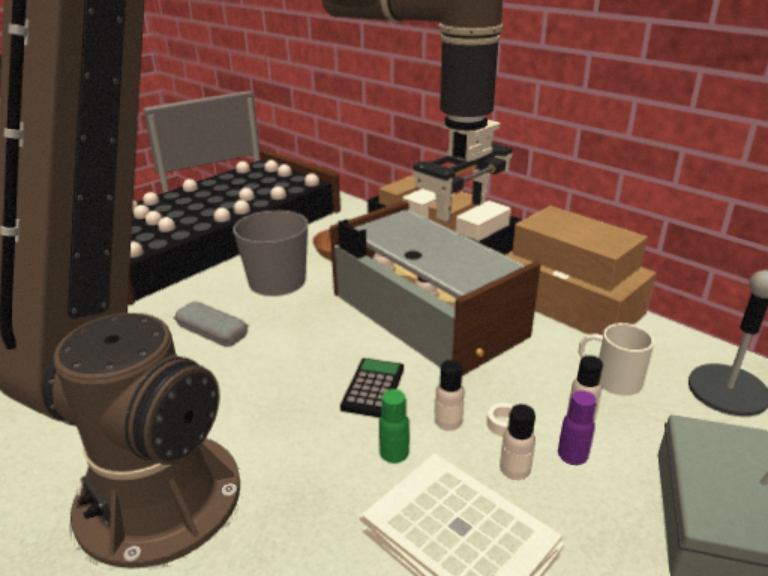

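The side view shows three capped daubers at (450,395), (517,440) and (588,385). It also shows the green and purple look-alikes, the tape roll behind (500,415), and the black pad at (412,255). The scene view shows the pad at (334,302), the tub at (525,455) and the bowl at (404,535). Next I'll locate all of these.

```bash
cat > m.py <<'E'
from h import *
a=np.load('scene.npy',allow_pickle=True).item();b=np.load('side.npy',allow_pickle=True).item()
for n,s,lo in(('scene',a,(334/1.5,302/1.5)),('side',b,(412/1.5,255/1.5))):
    P=cloud(s);g=s['pixels'].astype(int);ok=s['depth']>0
    dark=(g.max(2)<60)&ok
    m=dark.astype(np.uint8);k,l,st,c=cv2.connectedComponentsWithStats(m)
    for i in range(1,k):
        if st[i,4]>25:
            q=P[l==i]; md=np.median(q,0)
            if 0.05<md[2]<0.25 and .2<md[0]<1: print(n,c[i].round(1),st[i,4],'med',md.round(3),'zmax',np.percentile(q[:,2],97).round(3))
    # lid
    d=(abs(P[:,:,2]-0.152)<.006)&ok&(P[:,:,0]>.4)&(P[:,:,0]<.95)
    k,l,st,c=cv2.connectedComponentsWithStats(d.astype(np.uint8))
    i=1+np.argmax(st[1:,4]);q=P[l==i]
    print(n,'lid',st[i],cv2.minAreaRect((q[:,:2]*1000).astype(np.float32)), np.median(q[:,2]))
    print(n,'pad',onplane(s,[lo],.154))
    # tub rim
    d=(abs(P[:,:,2]-0.138)<.006)&ok&(P[:,:,1]>.15)
    k,l,st,c=cv2.connectedComponentsWithStats(d.astype(np.uint8))
    for i in range(1,k):
        if st[i,4]>40: print(n,'rim?',c[i],st[i,4],cv2.minEnclosingCircle((P[l==i][:,:2]*1000).astype(np.float32)))
    # top-view height map
    H=np.zeros((500,600,3),np.uint8)
    x=((P[...,0]-.2)*600).astype(int);y=((.5-P[...,1])*600).astype(int);v=ok&(x>=0)&(x<500)&(y>=0)&(y<600)&(P[...,2]<.3)
    o=np.argsort(P[...,2][v]);H[499-x[v][o],y[v][o]]=s['pixels'][v][o][:,::-1]
    cv2.imwrite(f'pics/top_{n}.png',H)
E
python3 m.py
```

```text
scene [ 67.3 110.6] 200 med [ 0.8   -0.489  0.169] zmax 0.202
scene [213.7 107.2] 135 med [ 0.405 -0.328  0.107] zmax 0.118
scene [233.7 132.9] 163 med [ 0.415 -0.191  0.107] zmax 0.118
scene [222.5 201.5] 132 med [0.584 0.039 0.154] zmax 0.156
scene [269.1 234.6] 443 med [0.549 0.178 0.17 ] zmax 0.186
scene [241.2 290.4] 2524 med [0.652 0.221 0.097] zmax 0.161
scene [374.4 309.9] 1091 med [0.436 0.406 0.083] zmax 0.135
scene [101.  335.7] 835 med [0.934 0.155 0.101] zmax 0.112
scene [468.3 345.2] 4478 med [0.34  0.555 0.09 ] zmax 0.101
scene [328.3 336.1] 657 med [0.559 0.395 0.083] zmax 0.134
scene lid [ 152  161  128  131 8663] ((626.6284790039062, 50.579345703125), (311.6458435058594, 194.72515869140625), 84.17293548583984) 0.15252092773030412
scene pad [[0.58319829 0.03840407 0.154     ]]
scene rim? [240.48523207 282.31223629] 237 ((646.2022705078125, 221.4025115966797), 100.45928955078125)
scene rim? [352.24742268 298.89046392] 776 ((494.14678955078125, 369.7549133300781), 80.14421844482422)
scene rim? [133.01792115 318.14551971] 1395 ((860.009521484375, 170.00527954101562), 62
[... 928 characters left out ...]
3828), 83.13245391845703) 0.15256430925006992
side pad [[0.58320004 0.0397955  0.154     ]]
side rim? [205.38823529  62.53176471] 425 ((1267.175537109375, 1456.2861328125), 930.4949951171875)
side rim? [350.63636364  99.89090909] 110 ((1277.6376953125, 257.11761474609375), 104.80824279785156)
side rim? [271.89005236 127.76701571] 382 ((858.1215209960938, 278.25750732421875), 92.38427734375)
side rim? [305.5952381  132.08333333] 84 ((871.3803100585938, 178.0243682861328), 47.02582931518555)
side rim? [180.56794425 151.8989547 ] 287 ((496.7791442871094, 368.49981689453125), 83.30882263183594)
side rim? [228.03225806 163.37096774] 62 ((538.5191650390625, 190.30467224121094), 40.328895568847656)
```

```bash
python3 -m pendant '[[[-45,20,0,0,0,0],[-91,40,0,0,0,0],[-91,40,-40,0,0,0],[-91,40,-58,0,0,0],[-91,40,-66,0,0,0],[-91,40,-66,0,0,0]]]' 1
python3 - <<'E'
from h import *
a=np.load('scene.npy',allow_pickle=True).item();b=np.load('side.npy',allow_pickle=True).item()
for n,s in(('scene',a),('side',b)):
    hsv=cv2.cvtColor(s['pixels'],cv2.COLOR_RGB2HSV);P=cloud(s)
    for nm,lo,hi in(('green',(50,120,40),(75,255,255)),('purple',(130,100,40),(160,255,255))):
        m=cv2.inRange(hsv,lo,hi);k,l,st,c=cv2.connectedComponentsWithStats(m)
        for i in range(1,k):
            if st[i,4]>60:print(n,nm,c[i].round(),np.median(P[l==i],0).round(3))
E
```

```text
clock: 0.85
tool_pos: [0.5839, 0.0399, 0.1602]
orientation: [-180.0, -0.0, 180.0]
force: [0.1, 0.2, -0.9]
opening: 0.0334
scene green [267. 134.] [ 0.31  -0.171  0.062]
scene green [263. 188.] [ 0.421 -0.032  0.018]
scene purple [184. 117.] [ 0.492 -0.37   0.075]
side green [262. 284.] [ 0.287 -0.196  0.07 ]
side purple [385. 286.] [ 0.471 -0.39   0.069]
```

```bash
python3 -m pendant '[[[0,0,-6,0,0,0],[0,0,-10,0,0,0],[0,0,-14,0,0,0],[0,0,-17,0,0,0],[0,0,-17,0,0,0]]]' 1; python3 -m pendant '[[[0,0,40,0,0,0],[0,0,100,0,0,0],[-30,0,160,0,0,0],[-75,0,220,0,0,0],[-110,0,250,0,0,0],[-110,0,250,0,0,0],[-110,0,250,0,0,0],[-110,0,250,0,0,0]]]'; python3 -m pendant '[[[0,0,0,0,0,-10],[0,0,0,0,0,-20],[0,0,0,0,0,-30],[0,0,0,0,0,-40],[0,0,0,0,0,-50],[0,0,0,0,0,-60],[0,0,0,0,0,-70],[0,0,0,0,0,-80],[0,0,0,0,0,-90],[0,0,0,0,0,-96.8]]]' -0.1
python3 - <<'E'
from h import *
print(get_obs()['joint_pos'])
for n in('scene','side','wrist'):
    s=snap(n);np.save(n+'.npy',s,allow_pickle=True);save(s,n+'1.png',k=1.5)
w=np.hstack([cv2.imread('pics/scene1.png')[:,:],cv2.imread('pics/side1.png')])
cv2.imwrite('pics/both1.png',cv2.resize(w,(800,300)))
E
```

```text
clock: 1.48
tool_pos: [0.5853, 0.0402, 0.1447]
orientation: [180.0, 0.2, -180.0]
force: [2.1, -0.7, 5.8]
opening: 0.0005
clock: 2.48
tool_pos: [0.4738, 0.0399, 0.3918]
orientation: [-179.9, -0.2, 180.0]
force: [0.4, -0.1, -0.5]
opening: 0.0005
clock: 3.72
tool_pos: [0.4742, 0.0399, 0.3917]
orientation: [-179.8, 0.1, 82.9]
force: [0.1, 0.2, 0.6]
opening: 0.0487
[ 2.85631329e+01 -2.43910760e+00 -6.15253984e+00 -1.55091710e-02
 -8.65031436e+01 -1.25665388e+02]
```

View pics/scene1.png

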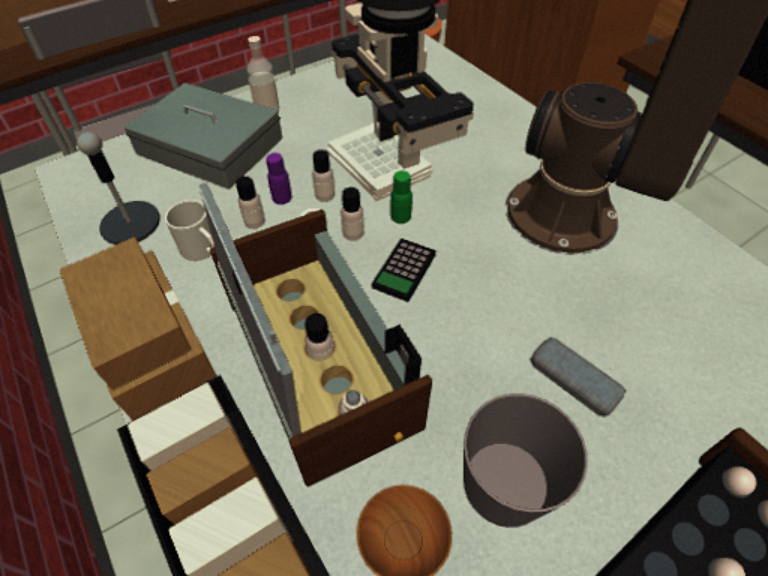

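View pics/wrist1.png

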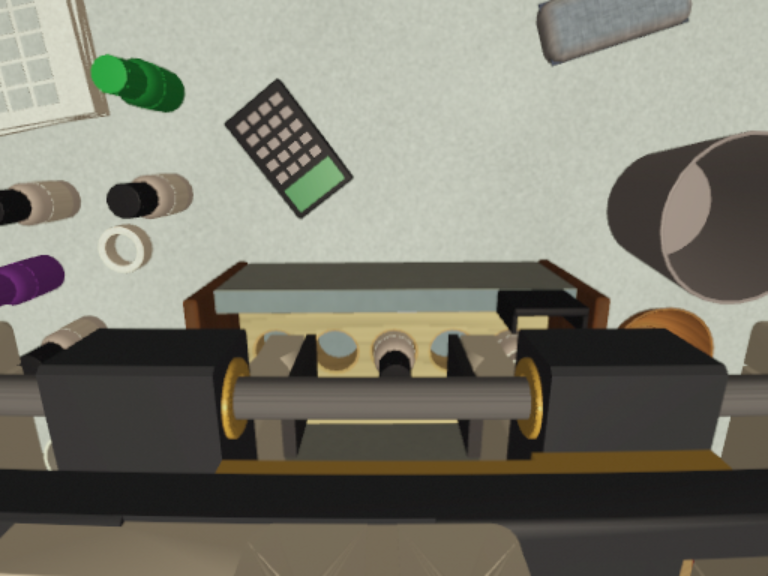

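The lid is open. The scene view shows the dry dauber in hole0 at (352,402), hole1 empty at (337,380), stored in hole2 at (318,335), and hole3 and hole4 empty at (303,318) and (290,290). There are three capped daubers on the table, at (250,203), (322,175) and (352,213).

```bash
cat > m2.py <<'E'
from h import *
a=np.load('scene.npy',allow_pickle=True).item();b=np.load('side.npy',allow_pickle=True).item();w=np.load('wrist.npy',allow_pickle=True).item()
P=cloud(a)
# holes: wood-plane non-yellow blobs inside rack
hsv=cv2.cvtColor(a['pixels'],cv2.COLOR_RGB2HSV)
wood=((hsv[...,0]>15)&(hsv[...,0]<32)&(hsv[...,1]>70)&(abs(P[...,2]-.055)<.008)).astype(np.uint8)
ys,xs=np.nonzero(wood);Q=P[wood>0]
print('wood rect',cv2.minAreaRect((Q[:,:2]*1000).astype(np.float32)),np.median(Q[:,2]))
cs,h=cv2.findContours(wood,cv2.RETR_CCOMP,cv2.CHAIN_APPROX_NONE)
for c,hh in zip(cs,h[0]):
    if hh[3]>=0 and len(c)>15:
        X=onplane(a,c.reshape(-1,2),.055);(ctr,r)=cv2.minEnclosingCircle((X[:,:2]*1000).astype(np.float32));print('hole',c.reshape(-1,2).mean(0).round(),np.round(ctr),round(r,1))
# caps: circle fit via depth cloud
for n,s in(('scene',a),('side',b)):
    P=cloud(s);g=s['pixels'].astype(int);m=((g.max(2)<60)&(s['depth']>0)).astype(np.uint8)
    k,l,st,c=cv2.connectedComponentsWithStats(m)
    for i in range(1,k):
        if 40<st[i,4]<500:
            q=P[l==i];md=np.median(q,0)
            if .3<md[0]<.72 and .08<md[2]<.14:
                t=np.percentile(q[:,2],95);tq=q[q[:,2]>t-.004]
                pts=(q[:,:2]*1000).astype(np.float32)
                from scipy.optimize import least_squares
                f=least_squares(lambda p:np.hypot(*(pts[q[:,2]<t-.006]-p).T)-17,md[:2]*1000,loss='soft_l1')
                print(n,'cap',c[i].round(),md.round(3),'top',t.round(3),'topmean',tq.mean(0).round(3),'fit',f.x.round(1))
E
python3 m2.py
```

```text
wood rect ((73.5538330078125, 73.53521728515625), (1185.26025390625, 1653.16064453125), 65.10653686523438) 0.05525100018368234
hole [224. 253.] [629. 106.] 27.7
hole [207. 221.] [618.  -0.] 56.4
hole [193. 193.] [605. -97.] 26.8
scene cap [214. 107.] [ 0.406 -0.328  0.106] top 0.118 topmean [ 0.401 -0.335  0.117] fit [ 399.1 -338.9]
scene cap [184. 112.] [ 0.488 -0.371  0.094] top 0.111 topmean [ 0.488 -0.372  0.109] fit [ 484.  -385.4]
scene cap [234. 133.] [ 0.415 -0.191  0.107] top 0.117 topmean [ 0.412 -0.198  0.116] fit [ 411.1 -201.7]
scene cap [211. 218.] [0.621 0.043 0.125] top 0.128 topmean [0.619 0.036 0.127] fit [618.7  34.2]
scene cap [315. 290.] [0.52  0.306 0.096] top 0.134 topmean [0.519 0.301 0.134] fit [524.3 293.1]
side cap [265. 159.] [0.713 0.203 0.085] top 0.107 topmean [0.714 0.203 0.107] fit [711.5 189.7]
side cap [284. 180.] [0.609 0.028 0.117] top 0.128 topmean [0.616 0.034 0.127] fit [617.5  37.4]
side cap [393. 247.] [ 0.558 -0.353  0.106] top 0.118 topmean [ 0.565 -0.35   0.117] fit [ 570.1 -348.2]
side cap [347. 281.] [ 0.391 -0.342  0.109] top 0.118 topmean [ 0.398 -0.338  0.117] fit [ 401.  -335.8]
```

```bash
python3 -m pendant '[[[40,33,0,0,0,0],[90,75,0,0,0,0],[130,110,0,0,0,0],[161,130,0,0,0,0],[161,130,-60,0,0,0],[161,130,-120,0,0,0],[161,130,-170,0,0,0],[161,130,-204,0,0,0],[161,130,-204,0,0,0],[161,130,-204,0,0,0]]]' 0.32
python3 - <<'E'
from h import *
s=snap('wrist');np.save('wrist.npy',s,allow_pickle=True);save(s,'wrist2.png',k=1.5)
s=snap('scene');np.save('scene.npy',s,allow_pickle=True);save(s,'scene2.png',(120,100,320,340),2.4)
E
```

```text
clock: 5.12
tool_pos: [0.6359, 0.1702, 0.1907]
orientation: [179.9, -0.0, 83.3]
force: [0.7, 0.0, 0.7]
opening: 0.0298
```

View pics/wrist2.png

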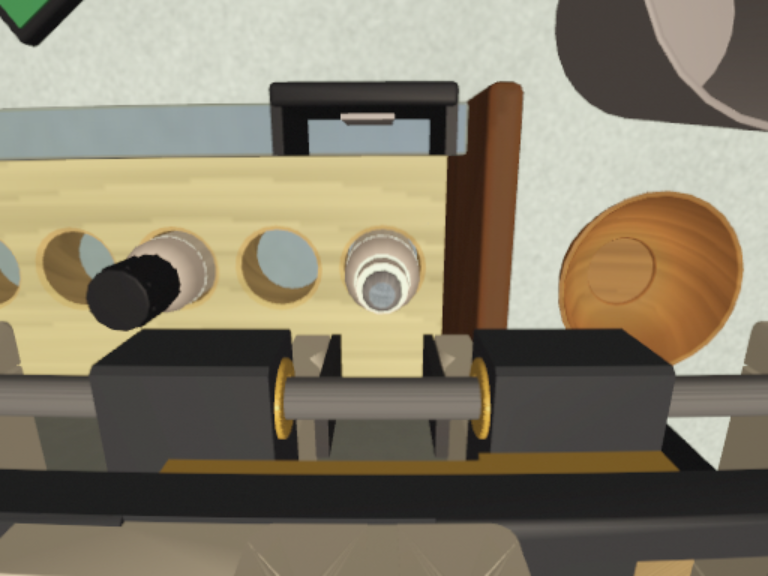

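View pics/scene2.png

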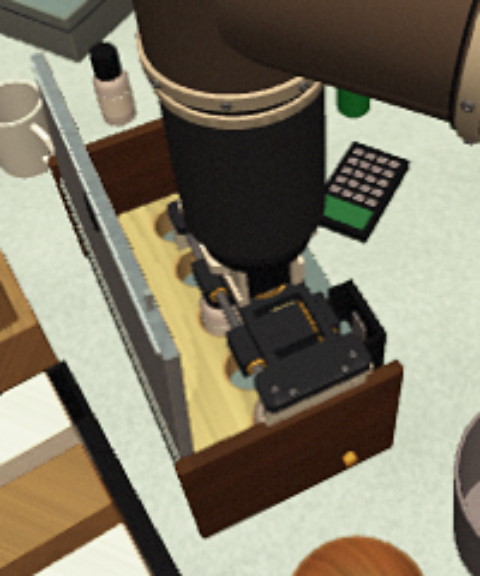

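Wrist view: dry nib at (381,291), hole1 at (281,266), hole3 at (78,268), and the cheek's inner top edge at about (468..). The gripper is lined up with the nib in y.

```bash
python3 - <<'E'
from h import *
s=np.load('wrist.npy',allow_pickle=True).item()
print('nib',onplane(s,[(381/1.5,291/1.5)],.117))
print('holes 0,1,3 mouth',onplane(s,[(382/1.5,267/1.5),(281/1.5,266/1.5),(78/1.5,268/1.5)],.055)[:,:2])
print('cheek inner top',onplane(s,[(497/1.5,84/1.5),(475/1.5,330/1.5)],.166)[:,:2])
print('cheek inner at wood',onplane(s,[(447/1.5,158/1.5),(443/1.5,333/1.5)],.055)[:,:2])
print(get_obs()['tool_pos'])
E
```

```text
nib [[0.63238765 0.17040999 0.117     ]]
holes 0,1,3 mouth [[ 0.63418707  0.17080463]
 [ 0.62578515  0.10493527]
 [ 0.61102707 -0.03130735]]
cheek inner top [[0.54333315 0.22441797]
 [0.64001185 0.2099265 ]]
cheek inner at wood [[0.57001946 0.21877058]
 [0.68508988 0.20689869]]
[0.63606976 0.17038125 0.19159811]
```

```bash
python3 -m pendant '[[[-2,0,-25,0,0,0],[-2,0,-50,0,0,0],[-2,0,-70,0,0,0],[-2,0,-83,0,0,0],[-2,0,-84,0,0,0],[-2,0,-84,0,0,0]]]' 0.32; python3 -m pendant '[[[0,0,0,0,0,0],[0,0,0,0,0,0],[0,0,0,0,0,0],[0,0,0,0,0,0]]]' 1;  python3 -m pendant '[[[0,0,15,0,0,0],[0,0,40,0,0,0],[0,0,80,0,0,0],[0,0,120,0,0,0],[0,0,180,0,0,0],[0,0,180,0,0,0]]]' 1
python3 - <<'E'
from h import *
s=snap('wrist');save(s,'wrist3.png',(150,120,370,384),1.2)
E
```

```text
clock: 5.98
tool_pos: [0.6336, 0.1703, 0.1066]
orientation: [179.9, -0.0, 83.2]
force: [-0.2, 0.6, 0.0]
opening: 0.0298
clock: 6.48
tool_pos: [0.6335, 0.1703, 0.1064]
orientation: [179.9, -0.0, 83.2]
force: [-0.4, 1.0, 5.1]
opening: 0.02
clock: 7.22
tool_pos: [0.6351, 0.1704, 0.2923]
orientation: [179.5, -0.3, 83.2]
force: [-0.9, 0.7, -0.6]
opening: 0.0199
```

View pics/wrist3.png

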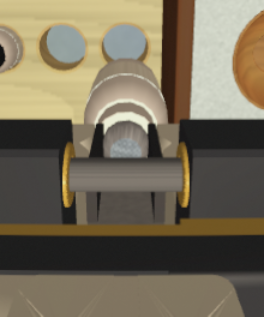

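The dry dauber is held by its nib and hole0 is empty. Next, carry it to the tub.

```bash
python3 -m pendant '[[[0,20,30,0,0,0],[-25,60,30,0,0,0],[-60,105,30,0,0,0],[-100,150,30,0,0,0],[-130,187,30,0,0,0],[-138,199,30,0,0,0],[-138,199,-20,0,0,0],[-138,199,-80,0,0,0],[-138,199,-130,0,0,0],[-138,199,-145,0,0,0]]]' 1; python3 -m pendant '[[[0,0,0,0,0,0],[0,0,0,0,0,0],[0,0,0,0,0,0],[0,0,50,0,0,0],[0,0,110,0,0,0],[0,0,170,0,0,0],[0,0,200,0,0,0]]]' 0
python3 - <<'E'
from h import *
s=snap('scene');np.save('scene.npy',s,allow_pickle=True);save(s,'scene3.png',k=1.5)
s=snap('side');np.save('side.npy',s,allow_pickle=True)
E
python3 m2.py | grep cap
```

```text
clock: 8.52
tool_pos: [0.4937, 0.3666, 0.1368]
orientation: [-179.8, 0.3, 83.1]
force: [-0.8, -0.6, 0.4]
opening: 0.0198
clock: 9.4
tool_pos: [0.4957, 0.3694, 0.3464]
orientation: [179.7, -0.3, 83.2]
force: [0.2, 1.0, -0.8]
opening: 0.0437
scene cap [214. 107.] [ 0.405 -0.328  0.107] top 0.118 topmean [ 0.401 -0.335  0.117] fit [ 399.2 -339. ]
scene cap [234. 133.] [ 0.415 -0.191  0.108] top 0.117 topmean [ 0.412 -0.198  0.116] fit [ 411.1 -201.6]
scene cap [148. 186.] [ 0.704 -0.153  0.115] top 0.161 topmean [ 0.7   -0.15   0.161] fit [ 713.9 -139.3]
scene cap [211. 218.] [0.621 0.043 0.125] top 0.129 topmean [0.619 0.036 0.127] fit [618.7  34.2]
side cap [284. 180.] [0.609 0.028 0.117] top 0.128 topmean [0.615 0.033 0.127] fit [617.8  37.3]
side cap [393. 247.] [ 0.558 -0.353  0.107] top 0.118 topmean [ 0.566 -0.35   0.117] fit [ 570.2 -348.1]
side cap [347. 281.] [ 0.391 -0.342  0.109] top 0.118 topmean [ 0.398 -0.338  0.117] fit [ 400.9 -335.6]
```

View pics/scene3.png

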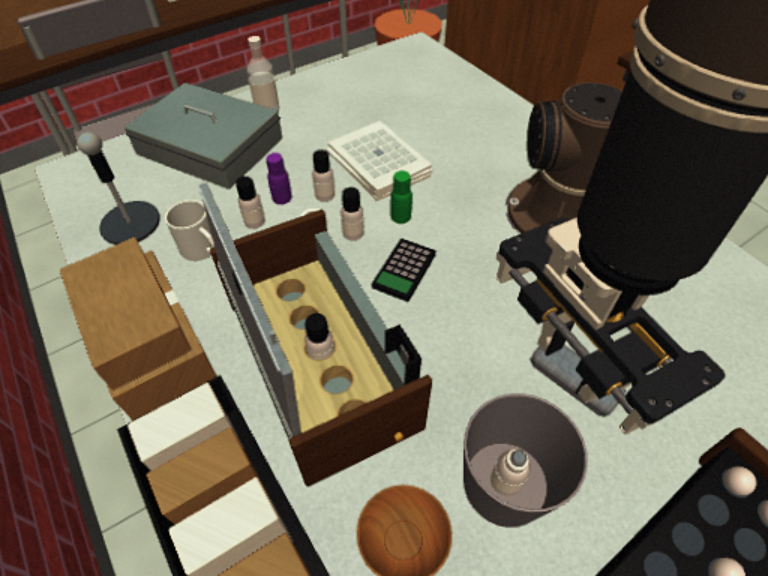

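The dry dauber stands in the tub at (512,470). On to the first capped dauber.

```bash
python3 -m pendant '[[[-9,-57,0,0,0,0],[-18,-114,0,0,0,0],[-27,-171,0,0,0,0],[-36,-228,0,0,0,0],[-45,-285,0,0,0,0],[-54,-342,0,0,0,0],[-63,-399,0,0,0,0],[-72,-456,0,0,0,0],[-80,-513,0,0,0,0],[-84,-568,0,0,0,0]]]' 0; python3 -m pendant '[[[0,0,-60,0,0,0],[0,0,-120,0,0,0],[0,0,-160,0,0,0],[0,0,-171,0,0,0],[0,0,-171,0,0,0]]]' -0.1
cat > w.py <<'E'
from h import *
import sys
# dark cap top seen by wrist: fit cap near TCP from wrist depth cloud
s=snap('wrist');np.save('wrist.npy',s,allow_pickle=True);P=cloud(s);g=s['pixels'].astype(int);o=get_obs()
if len(sys.argv)>1: save(s,sys.argv[1],k=1.2)
zt=float(sys.argv[2]) if len(sys.argv)>2 else .115
m=((g.max(2)<75)&(abs(P[...,2]-zt)<.005)).astype(np.uint8);k,l,st,c=cv2.connectedComponentsWithStats(m)
for i in range(1,k):
    if st[i,4]>60: print(c[i].round(),st[i,4],'top',P[l==i].mean(0).round(4),cv2.minEnclosingCircle((P[l==i][:,:2]*1000).astype(np.float32)))
print(o['tool_pos'].round(4))
E
python3 w.py wrist4.png
```

```text
clock: 10.75
tool_pos: [0.4101, -0.2008, 0.3414]
orientation: [179.9, -0.0, 83.2]
force: [0.9, 0.2, 0.3]
opening: 0.0437
clock: 11.38
tool_pos: [0.4114, -0.1991, 0.1703]
orientation: [180.0, 0.0, 83.2]
force: [0.4, -1.2, 0.7]
opening: 0.0482
[253. 203.] 1593 top [ 0.409  -0.1995  0.116 ] ((410.0259094238281, -199.72344970703125), 17.682300567626953)
[ 71. 206.] 1193 top [ 0.3958 -0.3343  0.1157] ((399.94488525390625, -336.0061340332031), 17.46297264099121)
[ 0.412  -0.1992  0.1711]
```

View pics/wrist4.png

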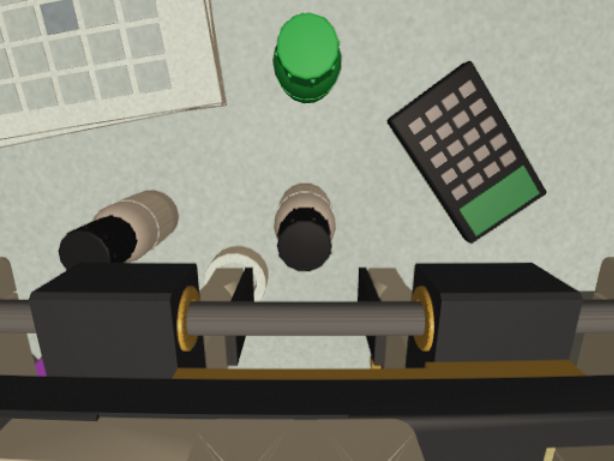

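The cap is at (305,243) in this view, measured at (0.409,-0.1995). The next one is at (98,250), measured at (0.398,-0.335).

```bash
python3 -m pendant '[[[-2,0,-30,0,0,0],[-2,0,-60,0,0,0],[-2,0,-76,0,0,0],[-2,0,-79,0,0,0],[-2,0,-79,0,0,0]]]' -0.1; python3 -m pendant '[[[0,0,0,0,0,0],[0,0,0,0,0,0],[0,0,0,0,0,0],[0,0,0,0,0,0],[0,0,20,0,0,0],[0,0,70,0,0,0],[0,0,130,0,0,0],[0,0,190,0,0,0],[0,0,219,0,0,0],[0,0,219,0,0,0]]]' 1
```

```text
clock: 12.05
tool_pos: [0.4102, -0.1991, 0.0919]
orientation: [179.9, 0.0, 83.2]
force: [0.5, -0.3, 0.1]
opening: 0.0482
clock: 13.3
tool_pos: [0.4098, -0.1991, 0.3117]
orientation: [179.8, -0.0, 83.2]
force: [-0.3, 0.1, -0.5]
opening: 0.0334
```

```bash
python3 -m pendant '[[[38,31,0,0,0,0],[80,66,0,0,0,0],[125,103,0,0,0,0],[170,140,0,0,0,0],[195,161,0,0,0,0],[202,167,0,0,0,0],[202,167,-50,0,0,0],[202,167,-100,0,0,0],[202,167,-130,0,0,0],[202,167,-140,0,0,0]]]' 1; python3 -m pendant '[[[0,0,-4,0,0,0],[0,0,-10,0,0,0],[0,0,-16,0,0,0],[0,0,-22,0,0,0],[0,0,-22,0,0,0],[0,0,-22,0,0,0]]]' 1
python3 w.py wrist5.png .127
```

```text
clock: 14.55
tool_pos: [0.6089, -0.0327, 0.1669]
orientation: [-179.7, 0.1, 83.2]
force: [0.5, 0.2, -0.8]
opening: 0.0333
clock: 15.3
tool_pos: [0.6111, -0.032, 0.1477]
orientation: [180.0, 0.0, 83.2]
force: [0.5, 0.9, -1.5]
opening: 0.0333
[ 71. 144.] 1453 top [ 0.5499 -0.1339  0.1274] ((549.7203369140625, -135.770751953125), 48.19106674194336)
[361. 208.] 1014 top [0.6088 0.035  0.1276] ((613.812744140625, 35.94242858886719), 16.60030746459961)
[ 0.6111 -0.032   0.1478]
```

View pics/wrist5.png

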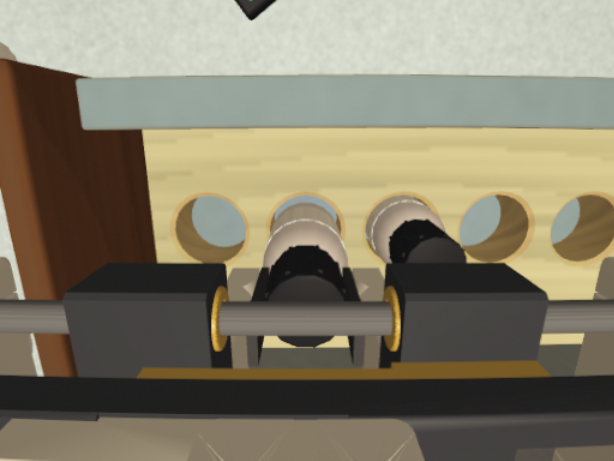

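The bottle is centred laterally over hole3 at (305,210). Next, insert it.

```bash
python3 -m pendant '[[[0,0,-8,0,0,0],[0,0,-16,0,0,0],[0,0,-24,0,0,0],[0,0,-32,0,0,0],[0,0,-39,0,0,0],[0,0,-44,0,0,0],[0,0,-44,0,0,0],[0,0,-44,0,0,0]]]' 1
```

```text
clock: 16.35
tool_pos: [0.6109, -0.032, 0.1035]
orientation: [-180.0, -0.0, 83.2]
force: [-0.1, 0.2, -1.0]
opening: 0.0332
```

```bash
python3 -m pendant '[[[0,0,0,0,0,0],[0,0,0,0,0,0],[0,0,0,0,0,0],[0,0,30,0,0,0],[0,0,90,0,0,0],[0,0,150,0,0,0],[-35,-50,150,0,0,0],[-70,-100,150,0,0,0],[-105,-150,150,0,0,0],[-140,-200,150,0,0,0]]]' -0.05; python3 -m pendant '[[[-35,-50,0,0,0,0],[-65,-93,0,0,0,0],[-73,-103,-30,0,0,0],[-73,-103,-80,0,0,0],[-73,-103,-84,0,0,0],[-73,-103,-84,0,0,0]]]' -0.1
python3 w.py wrist6.png
```

```text
clock: 17.6
tool_pos: [0.4697, -0.2333, 0.2539]
orientation: [180.0, 0.0, 83.2]
force: [1.0, -1.2, -0.1]
opening: 0.0461
clock: 18.35
tool_pos: [0.3987, -0.3353, 0.1708]
orientation: [180.0, 0.0, 83.2]
force: [0.7, -0.1, 0.4]
opening: 0.0483
[443.  44.] 259 top [ 0.3023 -0.1978  0.1128] ((299.8074951171875, -187.33694458007812), 16.869190216064453)
[252. 206.] 1578 top [ 0.3987 -0.3367  0.1159] ((399.0594482421875, -336.87225341796875), 17.36281394958496)
[215. 295.] 108 top [ 0.4724 -0.3762  0.1127] ((476.09210205078125, -377.29522705078125), 12.40597915649414)
[ 0.3992 -0.3354  0.1714]
```

```bash
python3 -m pendant '[[[0,-1,-30,0,0,0],[0,-1,-60,0,0,0],[0,-1,-76,0,0,0],[0,-1,-79,0,0,0],[0,-1,-79,0,0,0]]]' -0.1; python3 -m pendant '[[[0,0,0,0,0,0],[0,0,0,0,0,0],[0,0,0,0,0,0],[0,0,0,0,0,0],[0,0,20,0,0,0],[0,0,70,0,0,0],[0,0,130,0,0,0],[0,0,190,0,0,0],[0,0,219,0,0,0],[0,0,219,0,0,0]]]' 1
```

```text
clock: 19.02
tool_pos: [0.3991, -0.3363, 0.0919]
orientation: [179.9, 0.0, 83.2]
force: [0.6, -0.8, 0.6]
opening: 0.048
clock: 20.27
tool_pos: [0.3987, -0.3364, 0.3119]
orientation: [179.8, 0.1, 83.2]
force: [-0.8, 0.1, -1.6]
opening: 0.0335
```

```bash
python3 -m pendant '[[[26,50,0,0,0,0],[52,100,0,0,0,0],[80,154,0,0,0,0],[108,208,0,0,0,0],[136,262,0,0,0,0],[164,316,0,0,0,0],[192,370,0,0,0,0],[216,417,0,0,0,0],[228,440,0,0,0,0],[228,440,0,0,0,0]]]' 1; python3 -m pendant '[[[0,0,-50,0,0,0],[0,0,-100,0,0,0],[0,0,-135,0,0,0],[0,0,-150,0,0,0],[0,0,-158,0,0,0],[0,0,-162,0,0,0],[0,0,-162,0,0,0]]]' 1
python3 w.py wrist7.png .127
```

```text
clock: 21.52
tool_pos: [0.6259, 0.1053, 0.3073]
orientation: [-179.8, 0.1, 83.3]
force: [-0.4, -0.8, -1.4]
opening: 0.0338
clock: 22.4
tool_pos: [0.6264, 0.1041, 0.1485]
orientation: [179.9, -0.0, 83.2]
force: [-0.5, 0.2, 0.6]
opening: 0.0335
[412.  92.] 127 top [0.5581 0.2014 0.1295] ((558.5147705078125, 201.46469116210938), 7.9207916259765625)
[431. 163.] 1036 top [0.6011 0.2146 0.1271] ((603.3338623046875, 214.48651123046875), 34.72440719604492)
[147. 209.] 956 top [0.609  0.0388 0.1276] ((614.739501953125, 36.96043395996094), 16.00146484375)
[ 43. 222.] 2086 top [ 0.6103 -0.03    0.1277] ((611.1689453125, -31.078012466430664), 17.71524429321289)
[0.6265 0.1041 0.1486]
```

View pics/wrist7.png

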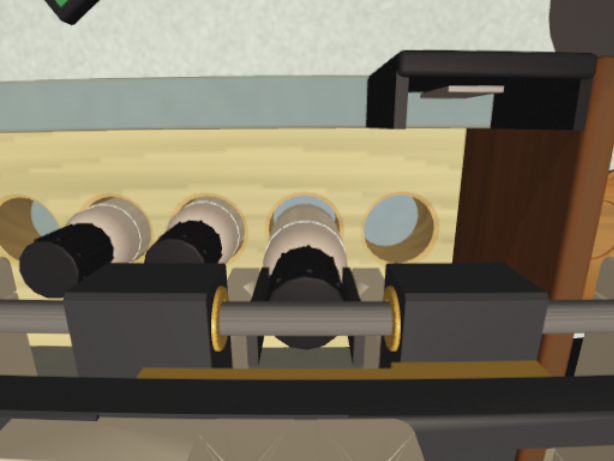

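The first dauber sits in hole3 with its cap top at z=0.128, and this one is centred over hole1 at (305,210).

```bash
python3 -m pendant '[[[0,0,-8,0,0,0],[0,0,-16,0,0,0],[0,0,-24,0,0,0],[0,0,-32,0,0,0],[0,0,-39,0,0,0],[0,0,-44,0,0,0],[0,0,-44,0,0,0],[0,0,-44,0,0,0]]]' 1;  python3 -m pendant '[[[0,0,0,0,0,0],[0,0,0,0,0,0],[0,0,0,0,0,0],[0,0,30,0,0,0],[0,0,90,0,0,0],[0,0,150,0,0,0],[-20,-50,175,0,0,0],[-40,-105,175,0,0,0],[-60,-160,175,0,0,0],[-75,-215,175,0,0,0]]]' -0.05; python3 -m pendant '[[[0,-60,0,0,0,0],[5,-120,0,0,0,0],[10,-180,0,0,0,0],[15,-235,0,0,0,0],[15,-239,-40,0,0,0],[15,-239,-90,0,0,0],[15,-239,-109,0,0,0],[15,-239,-109,0,0,0]]]' -0.1
python3 w.py wrist8.png
```

```text
clock: 23.45
tool_pos: [0.6259, 0.104, 0.1035]
orientation: [-180.0, -0.0, 83.2]
force: [-0.0, 0.3, -0.3]
opening: 0.0334
clock: 24.7
tool_pos: [0.55, -0.1125, 0.2791]
orientation: [179.9, -0.0, 83.2]
force: [1.3, -0.3, -0.6]
opening: 0.0461
clock: 25.7
tool_pos: [0.5649, -0.3498, 0.1677]
orientation: [-179.8, -0.0, 83.2]
force: [0.7, -0.3, 0.2]
opening: 0.0484
[256. 210.] 1611 top [ 0.5673 -0.3489  0.1159] ((568.501220703125, -349.23272705078125), 17.84086799621582)
[ 0.566  -0.3501  0.1695]
```

View pics/wrist8.png

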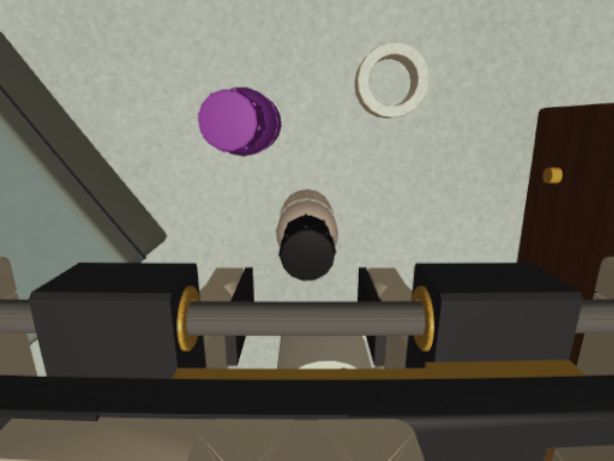

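The last cap is at (307,253) in this view, measured at (0.568,-0.349). The mug behind it is clear of the fingers.

```bash
python3 -m pendant '[[[2,1,-30,0,0,0],[2,1,-60,0,0,0],[2,1,-74,0,0,0],[2,1,-77,0,0,0],[2,1,-77,0,0,0]]]' -0.1; python3 -m pendant '[[[0,0,0,0,0,0],[0,0,0,0,0,0],[0,0,0,0,0,0],[0,0,0,0,0,0],[0,0,20,0,0,0],[0,0,70,0,0,0],[0,0,130,0,0,0],[0,0,190,0,0,0],[0,0,217,0,0,0],[0,0,217,0,0,0]]]' 1
```

```text
clock: 26.38
tool_pos: [0.5687, -0.3493, 0.0938]
orientation: [179.9, 0.0, 83.2]
force: [0.2, -0.0, 0.2]
opening: 0.048
clock: 27.62
tool_pos: [0.5687, -0.3493, 0.3122]
orientation: [179.8, 0.0, 83.2]
force: [0.3, -0.7, -3.2]
opening: 0.0334
```

```bash
python3 -m pendant '[[[8,50,0,0,0,0],[16,105,0,0,0,0],[24,160,0,0,0,0],[31,215,0,0,0,0],[35,246,0,0,0,0],[35,251,0,0,0,0],[35,251,-50,0,0,0],[35,251,-90,0,0,0],[35,251,-100,0,0,0],[35,251,-100,0,0,0]]]' 1; python3 -m pendant '[[[0,0,-15,0,0,0],[0,0,-30,0,0,0],[0,0,-45,0,0,0],[0,0,-59,0,0,0],[0,0,-59,0,0,0],[0,0,-59,0,0,0]]]' 1
python3 w.py wrist9.png .127
```

```text
clock: 28.88
tool_pos: [0.6029, -0.0987, 0.2094]
orientation: [-179.9, 0.0, 83.2]
force: [-0.4, 0.7, 0.5]
opening: 0.0331
clock: 29.62
tool_pos: [0.6033, -0.098, 0.1509]
orientation: [180.0, 0.0, 83.2]
force: [-0.3, 0.7, -1.2]
opening: 0.0334
[184. 147.] 590 top [ 0.5523 -0.1342  0.1272] ((554.09521484375, -134.67117309570312), 50.6913948059082)
[460. 217.] 2070 top [0.6161 0.0337 0.1278] ((617.4481201171875, 34.8565559387207), 17.371665954589844)
[356. 208.] 955 top [ 0.6021 -0.0332  0.1276] ((608.4785766601562, -32.874149322509766), 16.007728576660156)
[ 0.6034 -0.098   0.1511]
```

View pics/wrist9.png

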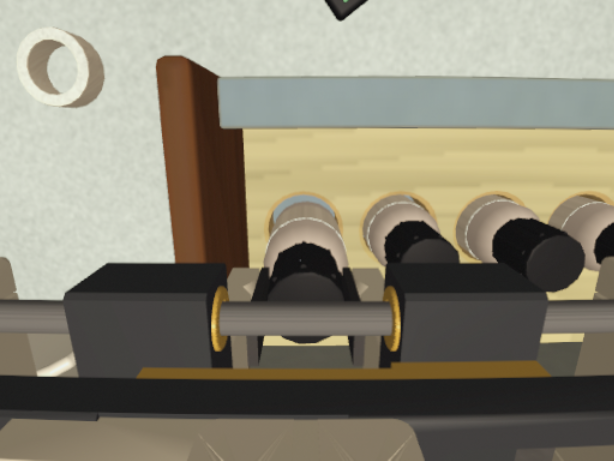

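The bottle is centred over hole4 at (303,210), and the left finger is clear of the cheek with no contact force.

```bash
python3 -m pendant '[[[0,0,-8,0,0,0],[0,0,-16,0,0,0],[0,0,-24,0,0,0],[0,0,-32,0,0,0],[0,0,-40,0,0,0],[0,0,-45,0,0,0],[0,0,-45,0,0,0],[0,0,-45,0,0,0]]]' 1
```

```text
clock: 30.68
tool_pos: [0.6029, -0.098, 0.1055]
orientation: [-180.0, -0.0, 83.2]
force: [0.3, 0.5, -0.3]
opening: 0.0334
```

```bash
python3 -m pendant '[[[0,0,0,0,0,0],[0,0,0,0,0,0],[0,0,0,0,0,0],[0,0,15,0,0,0],[0,0,60,0,0,0],[0,0,120,0,0,0],[0,0,180,0,0,0],[-45,30,220,0,0,0],[-95,70,260,0,0,0],[-140,110,284,0,0,0]]]' 0.1
python3 - <<'E'
from h import *
for n in('scene','side'):
    s=snap(n);np.save(n+'.npy',s,allow_pickle=True)
    if n=='scene':save(s,'scene4.png',k=1.5)
E
python3 m2.py | grep cap; python3 w.py wrist10.png .127
```

```text
clock: 31.92
tool_pos: [0.4755, 0.0001, 0.3839]
orientation: [179.9, -0.0, 83.1]
force: [1.6, 0.8, 1.1]
opening: 0.0398
scene cap [184. 112.] [ 0.49  -0.371  0.096] top 0.111 topmean [ 0.488 -0.371  0.11 ] fit [ 495.  -358.1]
scene cap [200. 198.] [ 0.614 -0.025  0.125] top 0.129 topmean [ 0.613 -0.032  0.127] fit [612.2 -34. ]
scene cap [211. 218.] [0.62  0.043 0.126] top 0.129 topmean [0.619 0.036 0.127] fit [618.7  34.3]
scene cap [222. 241.] [0.629 0.111 0.125] top 0.129 topmean [0.628 0.103 0.127] fit [628. 102.]
scene cap [315. 290.] [0.519 0.306 0.095] top 0.132 topmean [0.518 0.3   0.132] fit [525.8 294.2]
side cap [284. 180.] [0.609 0.029 0.116] top 0.128 topmean [0.616 0.034 0.127] fit [617.7  37.5]
side cap [300. 188.] [ 0.602 -0.039  0.117] top 0.128 topmean [ 0.609 -0.034  0.127] fit [611.2 -31.1]
[473. 131.] 352 top [0.4736 0.3058 0.1272] ((485.094970703125, 333.03887939453125), 67.62035369873047)
[165. 201.] 70 top [ 0.5233 -0.1314  0.1278] ((525.334716796875, -134.6624298095703), 24.991186141967773)
[284. 244.] 164 top [0.61   0.0313 0.1275] ((610.36767578125, 31.277225494384766), 13.533197402954102)
[242. 245.] 237 top [ 0.6039 -0.0312  0.1275] ((608.1034545898438, -31.993656158447266), 16.58940315246582)
[228. 303.] 97 top [ 0.7034 -0.0658  0.1269] ((703.2356567382812, -67.08914947509766), 26.89371681213379)
[266. 303.] 117 top [ 0.7102 -0.0057  0.1272] ((710.7801513671875, -5.046142578125), 29.35818862915039)
[0.4757 0.001  0.3851]
```

View pics/scene4.png

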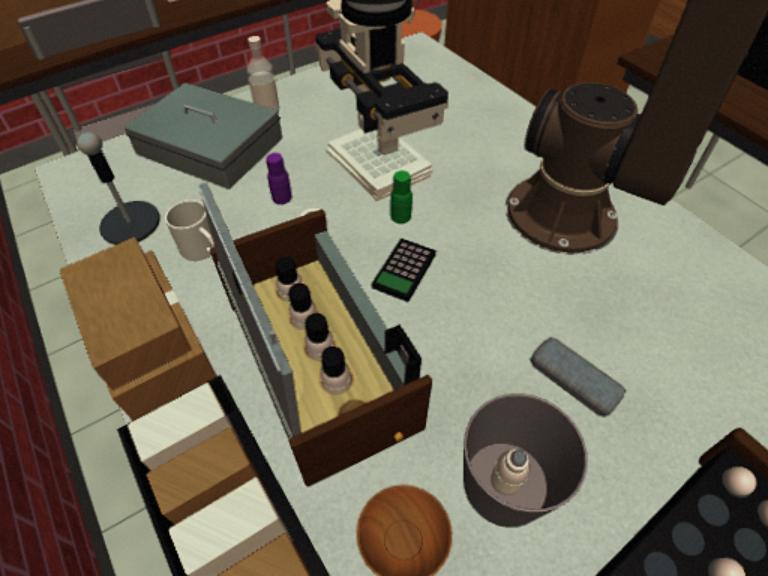

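All four capped daubers stand in holes 1 to 4 at (333,365), (317,330), (301,300) and (286,275), all with cap tops at about 0.127. The table has no others, and the dry one is in the tub. Before swinging the lid down, I'll measure it.

```bash
python3 - <<'E'
from h import *
s=np.load('scene.npy',allow_pickle=True).item();P=cloud(s);ok=s['depth']>0
e=np.array([-.993,.118]);n=np.array([.118,.993]);H=np.array([.712,.025])
D=(P[...,:2]-H)@e;Y=(P[...,:2]-H)@n
m=ok&(abs(Y)<.17)&(abs(D)<.05)&(P[...,2]>.17)&(P[...,2]<.35)
for z in np.arange(.18,.33,.02):
    k=m&(abs(P[...,2]-z)<.01)
    if k.sum()>5: print(z.round(2),k.sum(),'d',np.percentile(D[k],[5,50,95]).round(4))
E
python3 -m pendant '[[[50,2,0,0,0,0],[105,3,0,0,0,0],[160,5,0,0,0,0],[215,7,0,0,0,0],[265,8,0,0,0,0],[287,9,0,0,0,0],[287,9,0,0,0,0],[287,9,0,0,0,0]]]' 1
```

```text
0.18 126 d [-0.0054 -0.0041 -0.0027]
0.2 134 d [-0.0041 -0.0026 -0.0014]
0.22 144 d [-0.0027 -0.0012 -0.0001]
0.24 153 d [-0.0014  0.0002  0.0013]
0.26 149 d [-0.0001  0.0016  0.0027]
0.28 165 d [0.001  0.0028 0.004 ]
0.3 940 d [0.003  0.0094 0.0163]
0.32 156 d [0.0037 0.0093 0.0144]
clock: 33.08
tool_pos: [0.7635, 0.0083, 0.3808]
orientation: [-179.9, 0.0, 83.2]
force: [-0.7, 0.7, -0.4]
opening: 0.0007
```

```bash
python3 -m pendant '[[[-10,6,0,0,0,0],[-22,13,-30,0,0,0],[-22,13,-70,0,0,0],[-22,13,-105,0,0,0],[-22,13,-105,0,0,0],[-22,13,-105,0,0,0]]]' 1
```

```text
clock: 33.83
tool_pos: [0.7419, 0.0222, 0.2793]
orientation: [179.8, -0.0, 83.2]
force: [0.7, 0.2, 0.6]
opening: 0.0007
```

```bash
python3 -m pendant '[[[-24,3,0,0,0,0],[-37,4,-1,0,0,0],[-48,6,-3,0,0,0],[-59,7,-6,0,0,0],[-70,8,-10,0,0,0],[-80,9,-14,0,0,0],[-89,11,-20,0,0,0],[-99,12,-27,0,0,0],[-107,13,-34,0,0,0],[-115,14,-42,0,0,0]]]' 1
```

```text
clock: 35.08
tool_pos: [0.6258, 0.036, 0.2338]
orientation: [-180.0, 0.0, 83.2]
force: [0.6, -2.2, 3.8]
opening: 0.0003
```

```bash
python3 -m pendant '[[[-8,1,-9,0,0,0],[-14,2,-18,0,0,0],[-20,2,-28,0,0,0],[-24,3,-38,0,0,0],[-28,3,-49,0,0,0],[-31,4,-60,0,0,0],[-33,4,-71,0,0,0],[-35,4,-82,0,0,0],[-36,4,-88,0,0,0],[-36,4,-91,0,0,0]]]' 1;  python3 -m pendant '[[[0,0,0,0,0,0],[0,0,0,0,0,0]]]' 1
```

```text
clock: 36.33
tool_pos: [0.5913, 0.0404, 0.1444]
orientation: [179.9, -0.0, 83.2]
force: [-6.2, 1.8, 20.6]
opening: 0.0003
clock: 36.58
tool_pos: [0.5912, 0.0404, 0.1448]
orientation: [179.9, -0.0, 83.2]
force: [-1.3, 0.6, 11.2]
opening: 0.0006
```

At the stop, with 11 N up. I'll let go and check.

```bash
python3 -m pendant '[[[0,0,10,0,0,0],[0,0,40,0,0,0],[0,0,90,0,0,0],[-20,0,140,0,0,0],[-60,-20,190,0,0,0],[-100,-40,220,0,0,0],[-115,-50,230,0,0,0],[-115,-50,230,0,0,0],[-115,-50,230,0,0,0],[-115,-50,230,0,0,0]]]' 1; python3 -m pendant '[[[0,0,0,0,0,0],[0,0,0,0,0,0],[0,0,0,0,0,0],[0,0,0,0,0,0],[0,0,0,0,0,0],[0,0,0,0,0,0],[0,0,0,0,0,0],[0,0,0,0,0,0]]]' 1
python3 - <<'E'
from h import *
s=snap('scene');save(s,'scene5.png',k=1.5);P=cloud(s)
for u,v in((223,202),(200,190),(240,240)):print(P[v-2:v+3,u-2:u+3].reshape(-1,3).mean(0).round(4))
E
```

```text
clock: 37.83
tool_pos: [0.4759, -0.0095, 0.372]
orientation: [-179.8, 0.1, 83.2]
force: [0.4, -0.1, -0.6]
opening: 0.0005
clock: 38.83
tool_pos: [0.4756, -0.0099, 0.3735]
orientation: [180.0, -0.0, 83.2]
force: [0.2, 0.0, 0.6]
opening: 0.0003
[0.5837 0.0408 0.1544]
[ 0.6107 -0.0209  0.1531]
[0.604  0.1461 0.1524]
```

View pics/scene5.png

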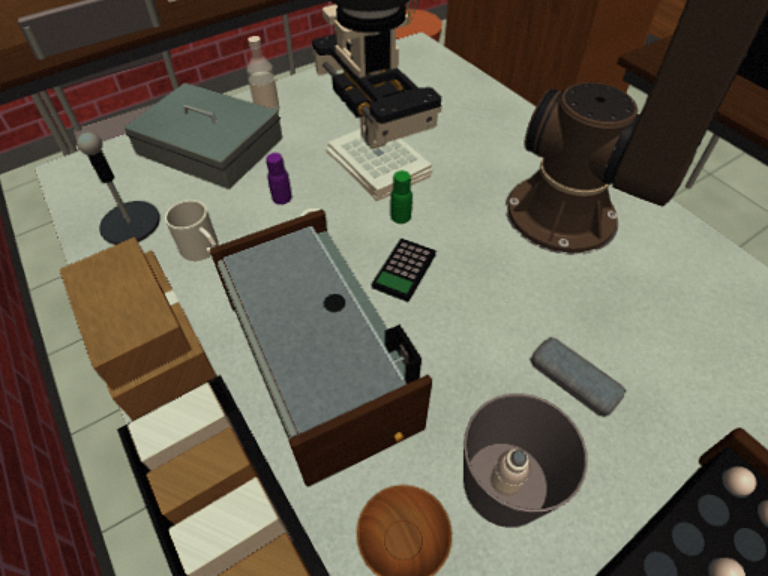

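The lid is shut and latched. The pad is at (334,302), z=0.154, and still there 2 s after I let go. The dry dauber is in the upright tub and the other things on the table are in place.

```bash
python3 -c "
from plant import *
print(close_job())"
```

```text
the job is handed in; nothing more can be done
None
```

The job is done and handed in at about 39 s of the 210 s allowed; handing in gives no verdict.

- **Lid opened:** I pressed the pad and let go, and the lid sprang fully open.
- **Dry dauber:** There was one, in hole0. I lifted it by its nib and put it in the waste tub, where it stands.
- **Capped daubers:** There were three on the table. I stood them in holes 3, 1 and 4, and the stored one stayed in hole2.
- **Lid shut:** I swung the lid down, pressed it to the stop at 11–20 N and let go.

**Last checks:** Before closing, the cap tops in holes 1 to 3 measured about 0.127 m, which is fully seated. I confirmed hole4 only by the picture and the insertion depth, because its cap did not come out as a separate measurement. About 2 s after I let go of the lid, the pad was at its latched height of 0.154 m. The tub was upright, and the look-alikes and other things looked to be in their places. The arm was clear of everything. No check failed or disagreed.

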